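# Sort a used injection tray: vials to the dish, needles through the sharps flap

## Task

Clear the injection tray by kind of waste. Stand both glass vials upright in the steel kidney dish without toppling one, and sweep both capped needles under the hood of the yellow sharps pot and press its sprung flap down, gently, without pushing hard on the tray, hood or flap, so that they drop into the pot and the flap swings shut behind them. Leave the saline ampoule, the roll of tape and the sterile pouch where they are.

Things in the scene. Friction and masses are not known exactly. Their poses are not given: they have to be found in the camera images.
- sharps_tray: Injection tray docked to a yellow sharps pot, fixed on the desk. Grey deck 140 (its x) x 200 mm (its y), top 70 mm above the desk; a rim 8 mm high runs along both long sides and the +y end. The pot, 110 mm long, is at the -y end. Origin on the desk under the deck's middle; z up; -y points from deck to pot. The deck ends at y = -100 mm, where the pot's mouth, closed by the flap, begins.
- deck_middle (a point): Middle of the deck's top surface, 70 mm above the desk; axes as the tray.
- hood_edge (a point): Middle of the lower front edge of the clear hood over the pot's mouth, 40 mm above the deck, at tray y = -116 mm: the flap's first 14 mm lie open in front of it, the rest under it. The hood's top is 44 mm above the deck in front; its clear height falls to 30 mm at its back wall (tray y = -151 mm). It is 128 mm wide inside. Behind it is a flat lid. Axes as the tray.
- flap_hinge (a point): Middle of the flap's hinge line, at deck height, at tray y = -102 mm; the hinge runs along the tray's x; axes as the tray.
- pot_middle (a point): Middle of the pot's inner floor (4 mm above the desk, tray y = -155 mm); axes as the tray. Inside, the pot is 132 (x) x 102 mm (y), and 62 mm high from floor to flap.
- flap (a joint): Angle (rad) of the sprung steel drop flap in the pot's mouth: 0 = shut, level with the deck; grows as it is pushed down; stop at 1.0. It is 128 mm wide and reaches 48 mm from its hinge towards the pot. The spring takes 0.05 Nm to start and 0.10 Nm at the stop (about 2 to 4 N at 25 mm from the hinge), far more than needles lying on it weigh. Let go, it swings shut.
- dish_floor (a point): Middle of the inner floor (6 mm above the desk) of the loose steel kidney dish, 102 mm (its x) by 200 mm (its y), 40 mm high; axes as the dish, z up. The floor is flat enough to stand a vial on at x = 0, y between -60 and 60 mm, and is 2 to 6 mm above the desk there.
- vial_a_mid (a point): Centre, half-way up, of a glass vial standing on the deck: 18 mm across, 36 mm tall, 16 g; z along the vial, up.
- vial_a: The same vial; origin at the centre of its underside.
- needle_a_mid (a point): Centre of a capped needle lying flat on the deck: a tapered plastic sheath with a ribbed hub, 48 mm long (along its y), 9 mm across and 9 mm high, 10 g; it does not roll.
- vial_b_mid (a point): Centre, half-way up, of a glass vial standing on the deck: 18 mm across, 36 mm tall, 16 g; z along the vial, up.
- vial_b: The same vial; origin at the centre of its underside.
- needle_b_mid (a point): Centre of a capped needle lying flat on the deck: a tapered plastic sheath with a ribbed hub, 42 mm long (along its y), 9 mm across and 9 mm high, 10 g; it does not roll.
- saline: Bystander: plastic saline ampoule standing on the desk, 18 mm across, 61 mm tall; origin under its centre.
- tape: Bystander: roll of tape lying on the desk, 100 mm across, 25 mm high.
- pouch: Bystander: sealed sterile pouch lying on the desk, 103 x 56 x 9 mm.

How it is judged:
By the outcome, as a careful person would: the job done as asked, in the order asked, and still so for the second after the job is handed in, with the robot touching nothing.
It also fails if it takes over 69 s, if anything falls off the work surface, if the arm or the gripper's body presses on something with over 40 N, if the wrist force passes 120 N, or if a joint passes its speed limit or range.

## Robot

A 6-joint arm with a two-finger parallel gripper is mounted at the origin on the work surface; the furniture and walls round the work are solid. World frame = base frame: x ahead of the robot, y to its left, z up, the work surface at z = 0. Lengths are in mm, angles in rad, forces in N, time in s.
With the tool pointing down it reaches from about 350 to 775 mm from the base axis. Payload 7.3 kg.
Tool frame: the origin (TCP) lies at the centre of the arm's flange, where the gripper is bolted on; the fingertips stand 178 mm ahead of it and the grasp point (between the pads) lies 159 mm ahead of it; z points along the fingers, y is the direction in which the jaws open and shut (so a half turn about z gives the same grasp; the last joint's range is limited). The gripper opens to 92 mm and grips with 3 to 60 N. Pads are 19 mm wide; open, the fingers measure 130 mm over their backs; the gripper's body (75 mm by 190 mm) begins 47 mm behind the grasp point.
Start: joints at [1.023, 0.342, 1.524, -0, 1.275, -0.146], TCP at [205.294, 483.2, 404.741] pointing down, gripper open.
Joint ranges: [-2.53, 2.53], [-0.77, 2.02], [0.04, 2.7], [-1, 4.14], [0.28, 2.66], [-3.11, 3.11]. Speed limits (rad/s): [2.57, 2.57, 3.14, 3.14, 3.14, 3.14].

## Interface

Orientations are given as [roll, pitch, yaw] about the fixed x, y, z axes, in that order (R = Rz(yaw) Ry(pitch) Rx(roll)).
In Python, from plant import get_obs, capture, close_job gives the robot as it stands. The module is installed in compiled form; this text tells all that it offers.
- The arm moves only by the shell command python3 -m pendant 'ROWS'. ROWS is JSON, a list of rows, each a list of 3 entries, a list of its own where there are three numbers: the shift along the tool's x, y, z in m, then the turn, a rotation vector about the tool's x, y, z in rad, then the finger opening in m, from 0 to 0.0918. In form: [[[tx, ty, tz], [wx, wy, wz], fingers], ...]. A call has 1 to 10 rows; each row is the pose to reach, as a shift and turn from the pose commanded when the call began, along the tool's axes at that moment; what a row does not reach only later rows make up. A row lasts 1/12 s, in which the tool goes at most 41.7 mm and 7.16 degrees, less where a joint would pass 70% of its speed; a pose out of reach is approached as far as the arm can. A call with a gripper value outside its range is refused whole. The fingers move at their own pace and stop on an object; the grip force is fixed at half the most. Time passes only in rows, so rows that repeat a pose let the fingers close. It gives the time, the measured TCP pose, the force and the opening at its end, in the units of the state.
- get_obs(): the state, without advancing time (a new reading comes with each control period).
- capture(name): name is "scene" or "top"; returns a dict with "color" (400x640x3 uint8, red, green, blue), "mtx" (3x3 intrinsics, pixels), "rvec" (rotation vector, rad) and "tvec" (3), from world to camera coordinates, as OpenCV has them. Camera axes: x right, y down, z forward; pixel columns grow to the right and rows downward; lengths in mm; the calibration is good to about 2 mm. A picture is of the moment at which its call begins. There is no depth.
- close_job(): hands the job in, once; it reports no verdict.
The state is a dict: "time": time; "joint_positions": joint angles; "dq": joint speeds; "tau": joint torques, N m; "tool_pos": TCP position; "tcp_rot": TCP orientation; "contact_force": force on the tool from outside, world axes, zero at the start; "moment": the same for the moment, N m; "grip_width": finger opening in mm.
Only numpy, scipy, OpenCV 4.12 (cv2) and the standard library are available. Lean on these libraries where they do the work, as an engineer would, in place of code of your own. Each camera call takes 0.05 s, during which the arm holds its last target. There are 200 camera calls.

## Working session

There is one attempt and no reset: what is moved stays moved. The work goes in short steps, Python scripts to look and compute and a shell command to move; the robot and the scene stay as the last step left them, time stands still between calls to the robot, and variables do not carry over. Pictures are saved under pics/ and viewed, about 8 in all and at most 12, crops included, and the job is handed in when it is done.

```bash
mkdir -p pics
cat > h.py <<'E'
import numpy as np, cv2
from plant import get_obs, capture, close_job
def cam(n):
    c=capture(n); R=cv2.Rodrigues(np.array(c["rvec"],float))[0]; return c["color"],np.array(c["mtx"],float),R,np.array(c["tvec"],float).ravel()
def ray(px,K,R,t,z):
    d=R.T@np.linalg.solve(K,[px[0],px[1],1.]); o=-R.T@t; return o+d*(z-o[2])/d[2]
def proj(p,K,R,t):
    q=K@(R@np.array(p,float)+t); return q[:2]/q[2]
def save(n,img): cv2.imwrite("pics/"+n+".png",img[:,:,::-1])
E
python3 - <<'E'
from h import *
for n in("scene","top"):
    im,K,R,t=cam(n); save(n+"0",im); np.savez(n+"0",im=im,K=K,R=R,t=t); print(n,-R.T@t,R[2],K[0,0])
o=get_obs(); print({k:np.round(v,3) for k,v in o.items()})
E
```

```text
scene [1322.35252886 -187.78445981  579.51239408] [-0.86474336  0.21872065 -0.45208428] 413.6727065696318
top [ 212.47841502   24.40317162 1450.03536958] [ 0.12589263  0.0010765  -0.99204329] 485.56172193441853
{'time': np.float64(0.1), 'joint_positions': array([ 1.023,  0.343,  1.525, -0.   ,  1.275, -0.146]), 'dq': array([-0.001, -0.   , -0.001,  0.   ,  0.   , -0.002]), 'tau': array([  0.   , -43.201, -24.469,   0.072,   0.053,  -0.   ]), 'tool_pos': array([205.234, 483.1  , 404.13 ]), 'tcp_rot': array([-3.14, -0.  ,  2.74]), 'contact_force': array([0.061, 0.106, 0.169]), 'moment': array([-0.005,  0.032,  0.011]), 'grip_width': np.float64(91.877)}
```

View pics/scene0.png

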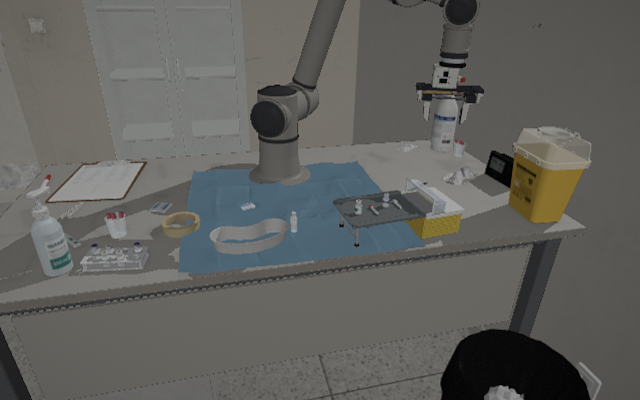

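View pics/top0.png

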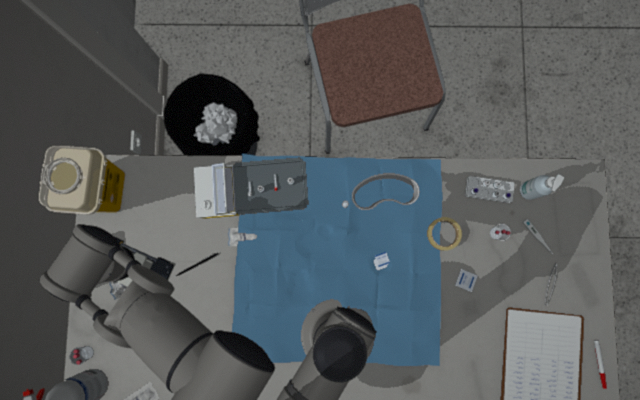

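The scene view shows the dish at about (250,237), the saline at (293,222), the tray at (385,207) and the pot at (435,215). In the top view the deck is at about (268,186), the pot at (212,190), the dish at (385,190) and the saline at (345,204). I'll zoom in next.

Run:
```python
from h import *
a=np.load("top0.npz")["im"][150:222,188:318]; b=np.load("scene0.npz")["im"][172:242,325:465]
f=lambda i,s:cv2.convertScaleAbs(cv2.resize(i,None,fx=s,fy=s,interpolation=cv2.INTER_CUBIC),alpha=1.5)
A=f(a,4); B=f(b,4)
def grid(I,x0,y0):
    for x in range(0,I.shape[1]//4):
        if (x+x0)%10==0: cv2.line(I,(x*4,0),(x*4,6),(255,0,0),1); cv2.putText(I,str(x+x0),(x*4,16),0,.3,(255,255,0))
    for y in range(0,I.shape[0]//4):
        if (y+y0)%10==0: cv2.line(I,(0,y*4),(6,y*4),(255,0,0),1); cv2.putText(I,str(y+y0),(8,y*4+4),0,.3,(255,255,0))
grid(A,188,150); grid(B,325,172)
C=np.zeros((A.shape[0]+B.shape[0],560,3),np.uint8); C[:A.shape[0],:A.shape[1]]=A; C[A.shape[0]:,:B.shape[1]]=B
save("crop1",C)
```

```text
(no output)
```

View pics/crop1.png

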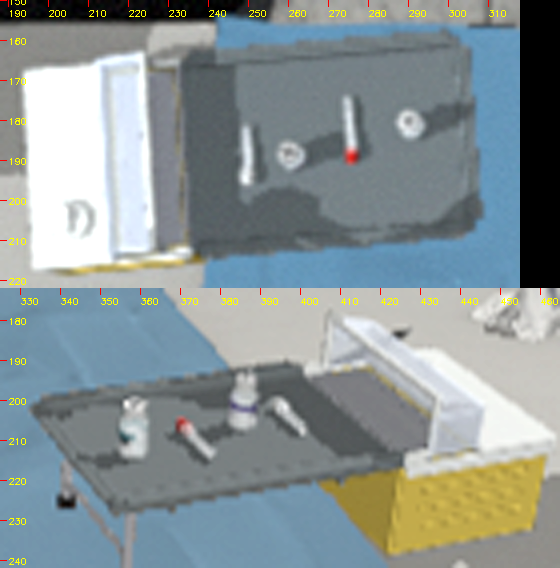

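The top crop shows:
- vial caps at (258.5,188.5) and (288.5,181)
- the white needle from (248,182) to (248,195)
- the red-hub needle from (273.5,174) to (273.5,190)
- the deck/flap edge at about x=235
- deck corners near (303,161) and (306,205)

The scene crop shows the vials at (358,206) and (384,204), and the needles at (373,209) and (395,204).

Run:
```python
from h import *
T=np.load("top0.npz");S=np.load("scene0.npz")
g=lambda d,p,z:ray(p,d["K"],d["R"],d["t"],z).round(0)[:2]
for n,p,z in [("v258 cap",(258.5,188.5),105),("v288 cap",(288.5,181),105),("nW1",(248,181),75),("nW2",(248,196),75),("nR1",(273.5,173.5),75),("nR2",(273.5,190.5),75),
 ("c farR",(303,159),78),("c nearR",(307,204),78),("c farL",(233,164),75),("c nearL",(236,214),75),("pot farL",(193,166),75),("pot nearL",(196,218),75),("hood front far",(224,163),114),("hood front near",(227,213),114)]: print("T",n,g(T,p,z))
for n,p,z in [("v358 base",(358,212.5),70),("v384 base",(384.5,206.5),70),("nR1",(370,204),74),("nR2",(378,213),74),("nW1",(391,200),74),("nW2",(401,207),74),("v358cap",(359,200),106),("v384cap",(386,193.5),106),("cL near",(353.5,228),74),("far left",(333,202),74),("far right",(400,192),74)]: print("S",n,g(S,p,z))
# dish
for n,d in(("T",T),("S",S)):
    pass
im=T["im"][165:220,335:425].astype(int); print()
b=T["im"].astype(int); m=((abs(b[...,2]-b[...,0])<22)).astype(np.uint8); m[:165]=0;m[215:]=0;m[:,:349]=0;m[:,425:]=0
c,_=cv2.findContours(m,0,1); c=max(c,key=cv2.contourArea); print(cv2.boundingRect(c),cv2.minAreaRect(c))
for p in cv2.boxPoints(cv2.minAreaRect(c)): print(p,g(T,p,40))
A=lambda i,s:cv2.convertScaleAbs(cv2.resize(i,None,fx=s,fy=s,interpolation=2),alpha=1.5)
a=A(T["im"][165:215,335:425],6); s=A(S["im"][205:260,200:310],5)
C=np.zeros((a.shape[0]+s.shape[0],550,3),np.uint8);C[:a.shape[0],:a.shape[1]]=a;C[a.shape[0]:,:s.shape[1]]=s
save("dish",C)
```

```text
T v258 cap [413. 225.]
T v288 cap [434. 141.]
T nW1 [439. 260.]
T nW2 [395. 259.]
T nR1 [461. 187.]
T nR2 [412. 186.]
T c farR [503. 103.]
T c nearR [373.  90.]
T c farL [488. 305.]
T c nearL [343. 291.]
T pot farL [481. 420.]
T pot nearL [331. 405.]
T hood front far [483. 322.]
T hood front near [342. 309.]
S v358 base [438. 138.]
S v384 base [420. 218.]
S nR1 [406. 182.]
S nR2 [458. 185.]
S nW1 [395. 247.]
S nW2 [439. 257.]
S v358cap [437. 139.]
S v384cap [416. 221.]
S cL near [516. 101.]
S far left [375.  89.]
S far right [354. 291.]

(352, 173, 68, 37) ((384.800048828125, 189.90000915527344), (33.98551940917969, 67.59893035888672), 82.87498474121094)
[349.1539  177.23077] [458. -32.]
[416.2308  168.84616] [ 484. -229.]
[420.4462  202.56924] [ 384. -240.]
[353.3693  210.95386] [358. -44.]
```

View pics/dish.png

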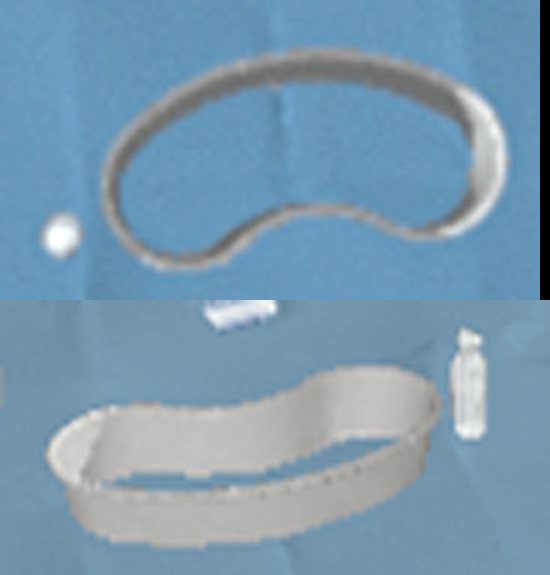

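The dish centre is about (421,-136), and its long axis is tilted by about 0.13 rad. The saline stands just off the dish's +y end, and the dish is empty. I'll add a helper that computes shifts and go to vial B.

```bash
cat > go.py <<'E'
import sys; from h import *
from scipy.spatial.transform import Rotation as Ro
x,y,z,w=map(float,sys.argv[1:5])
o=get_obs(); A=Ro.from_euler("xyz",o["tcp_rot"]); B=Ro.from_euler("xyz",[np.pi,0,w])
print((A.inv().apply(np.array([x,y,z])-o["tool_pos"])/1000).round(4),(A.inv()*B).as_rotvec().round(4),o["time"],o["tool_pos"].round(1),o["tcp_rot"].round(3),o["contact_force"].round(1),o["grip_width"].round(1))
E
python3 go.py 415 222 330 1.67
```

```text
Traceback (most recent call last):
  File "go.py", line 5, in <module>
    print((A.inv().apply(np.array([x,y,z])-o["tool_pos"])/1000).round(4),(A.inv()*B).as_rotvec().round(4),o["time"],o["tool_pos"].round(1),o["tcp_rot"].round(3),o["contact_force"].round(1),o["grip_width"].round(1))
                                                                                                                                                                                             ^^^^^^^^^^^^^^^^^^^^^
AttributeError: 'float' object has no attribute 'round'
```

```bash
sed -i 's/o\["grip_width"\].round(1)/o["grip_width"]/' go.py
python3 go.py 415 222 330 1.67
```

```text
[-0.2952 -0.1582  0.0743] [-1.3000e-03  6.0000e-04  1.0698e+00] 0.1 [205.2 483.1 404.1] [-3.14 -0.    2.74] [0.1 0.1 0.2] 91.87685011407588
```

```bash
python3 -m pendant '[[[-0.295,-0.158,0.04],[0,0,1.07],0.06],[[-0.295,-0.158,0.04],[0,0,1.07],0.06],[[-0.295,-0.158,0.04],[0,0,1.07],0.06],[[-0.295,-0.158,0.04],[0,0,1.07],0.06],[[-0.295,-0.158,0.04],[0,0,1.07],0.06],[[-0.295,-0.158,0.04],[0,0,1.07],0.06],[[-0.295,-0.158,0.04],[0,0,1.07],0.06],[[-0.295,-0.158,0.073],[0,0,1.07],0.06],[[-0.295,-0.158,0.073],[0,0,1.07],0.06],[[-0.295,-0.158,0.073],[0,0,1.07],0.06]]'; python3 go.py 415 222 251 1.67
python3 - <<'E'
from h import *
im,K,R,t=cam("scene"); save("s1",cv2.convertScaleAbs(cv2.resize(im[80:240,300:480],None,fx=3,fy=3,interpolation=2),alpha=1.4))
E
```

```text
time: 0.93
tool_pos: [416.0, 219.9, 329.1]
tcp_rot: [-3.137, 0.002, 1.663]
contact_force: [0.2, -0.9, -0.6]
grip_width: 60.1
[ 0.0024 -0.0004  0.0781] [-0.0048  0.0017 -0.0074] 0.9333 [416.  219.9 329.1] [-3.137e+00  2.000e-03  1.663e+00] [ 0.2 -0.9 -0.6] 60.14062891680635
```

View pics/s1.png

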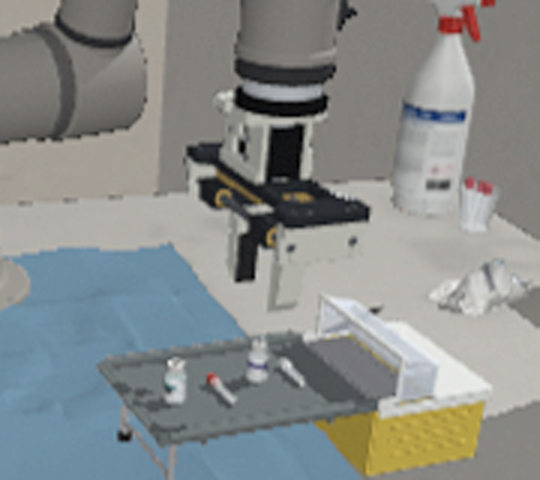

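The gripper hangs above vial B, with the jaws across the tray. I'll descend and grasp.

```bash
python3 -m pendant '[[[0,0,0.03],[0,0,0],0.06],[[0,0,0.055],[0,0,0],0.06],[[0,0,0.07],[0,0,0],0.06],[[0,0,0.076],[0,0,0],0.06],[[0,0,0.076],[0,0,0],0.04],[[0,0,0.076],[0,0,0],0.02],[[0,0,0.076],[0,0,0],0.012],[[0,0,0.076],[0,0,0],0.012],[[0,0,0.076],[0,0,0],0.012],[[0,0,0.076],[0,0,0],0.012]]'
python3 go.py 421 -136 330 0.13
```

```text
time: 1.82
tool_pos: [415.1, 222.5, 256.4]
tcp_rot: [3.14, -0.0, 1.67]
contact_force: [0.3, -0.6, 0.9]
grip_width: 24.8
[-0.3573 -0.0296 -0.0738] [ 7.00e-04 -1.20e-03  1.54e+00] 1.8167 [415.1 222.5 256.4] [ 3.14 -0.    1.67] [ 0.3 -0.6  0.9] 24.79447248608535
```

```bash
python3 -m pendant '[[[0,0,0.003],[0,0,0],0.012],[[0,0,0.003],[0,0,0],0.01],[[0,0,0.003],[0,0,0],0.01],[[0,0,0.003],[0,0,0],0.01],[[0,0,0.003],[0,0,0],0.01],[[0,0,-0.005],[0,0,0],0.01],[[0,0,-0.025],[0,0,0],0.01],[[0,0,-0.05],[0,0,0],0.01],[[0,0,-0.075],[0,0,0],0.01]]'
python3 go.py 423 -106 300 0.13
```

```text
time: 2.57
tool_pos: [414.8, 222.3, 331.6]
tcp_rot: [-3.14, 0.0, 1.67]
contact_force: [0.7, -0.6, -0.3]
grip_width: 17.7
[-0.3275 -0.0241  0.0317] [-1.1000e-03  1.4000e-03  1.5396e+00] 2.5667 [414.8 222.3 331.6] [-3.14  0.    1.67] [ 0.7 -0.6 -0.3] 17.71326268970916
```

```bash
python3 -m pendant '[[[-0.03,0,0],[0,0,0.12],0.01],[[-0.065,0,0],[0,0,0.24],0.01],[[-0.1,-0.01,0],[0,0,0.36],0.01],[[-0.135,-0.01,0],[0,0,0.48],0.01],[[-0.17,-0.015,0],[0,0,0.6],0.01],[[-0.205,-0.02,0],[0,0,0.72],0.01],[[-0.24,-0.02,0],[0,0,0.84],0.01],[[-0.27,-0.03,0],[0,0,0.96],0.01],[[-0.295,-0.03,0],[0,0,1.08],0.01],[[-0.31,-0.03,0],[0,0,1.2],0.01]]'
python3 go.py 417 -101 215 0.13
```

```text
time: 3.4
tool_pos: [415.5, -91.4, 331.1]
tcp_rot: [3.141, -0.0, 0.462]
contact_force: [-0.2, -0.2, -1.3]
grip_width: 17.9
[-0.0029  0.0092  0.1161] [ 7.000e-04 -3.000e-04  3.317e-01] 3.4 [415.5 -91.4 331.1] [ 3.141 -0.     0.462] [-0.2 -0.2 -1.3] 17.927813777180138
```

```bash
python3 -m pendant '[[[-0.003,0.009,0.01],[0,0,0.11],0.01],[[-0.003,0.009,0.03],[0,0,0.22],0.01],[[-0.003,0.009,0.06],[0,0,0.34],0.01],[[-0.003,0.009,0.09],[0,0,0.34],0.01],[[-0.003,0.009,0.11],[0,0,0.34],0.01],[[-0.003,0.009,0.115],[0,0,0.34],0.01],[[-0.003,0.009,0.115],[0,0,0.34],0.01]]'
python3 go.py 417 -101 189.5 0.13
python3 - <<'E'
from h import *
f=lambda i,s:cv2.convertScaleAbs(cv2.resize(i,None,fx=s,fy=s,interpolation=2),alpha=1.4)
a=f(cam("scene")[0][120:260,190:330],4); b=f(cam("top")[0][150:230,325:435],4)
C=np.zeros((560,440+560-200,3),np.uint8)
b=cv2.resize(b,(240,175)); C[:560,:560]=a; C[:175,560:800]=b; save("p1",C)
E
```

```text
time: 3.98
tool_pos: [416.9, -98.3, 214.9]
tcp_rot: [-3.14, 0.003, 0.13]
contact_force: [0.3, -0.7, 0.4]
grip_width: 17.5
[-0.0002  0.0027  0.0254] [-0.0017  0.0026 -0.0003] 3.9833 [416.9 -98.3 214.9] [-3.14e+00  3.00e-03  1.30e-01] [ 0.3 -0.7  0.4] 17.49479267325775
```

View pics/p1.png

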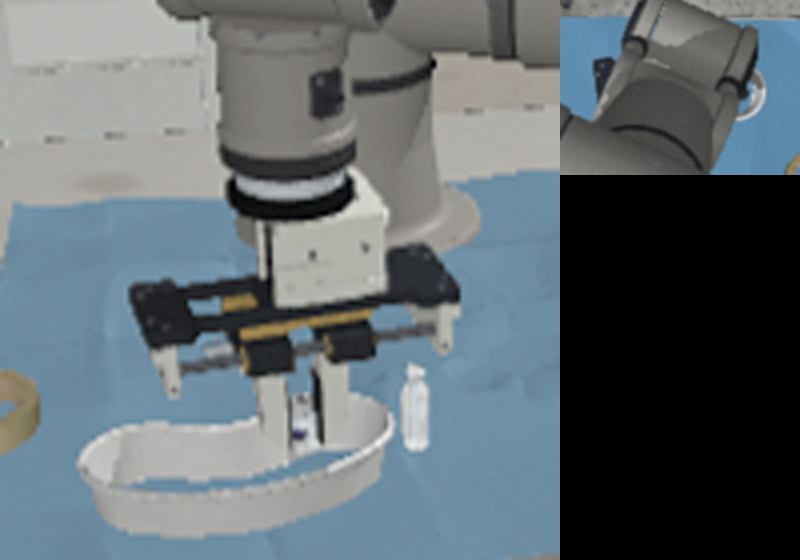

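The vial is held over the right half of the dish, clear of the walls and the saline. I'll lower it, watching the force.

```bash
python3 -m pendant '[[[0,0.005,0.008],[0,0,0],0.01],[[0,0.005,0.016],[0,0,0],0.01],[[0,0.005,0.021],[0,0,0],0.01],[[0,0.005,0.023],[0,0,0],0.01],[[0,0.005,0.024],[0,0,0],0.01],[[0,0.005,0.024],[0,0,0],0.01]]'
python3 go.py 417 -104 189.5 0.13
```

```text
time: 4.58
tool_pos: [417.8, -103.3, 191.5]
tcp_rot: [-3.141, 0.0, 0.13]
contact_force: [0.1, -0.5, -0.4]
grip_width: 17.8
[-0.0009  0.0006  0.002 ] [-0.0004  0.0004 -0.0003] 4.5833 [ 417.8 -103.3  191.5] [-3.141  0.     0.13 ] [ 0.1 -0.5 -0.4] 17.81789588987749
```

```bash
python3 -m pendant '[[[0,0,0.001],[0,0,0],0.01],[[0,0,0.002],[0,0,0],0.01],[[0,0,0.002],[0,0,0],0.01]]'; python3 -m pendant '[[[0,0,0.001],[0,0,0],0.01],[[0,0,0.001],[0,0,0],0.01],[[0,0,0.001],[0,0,0],0.01]]'
```

```text
time: 4.83
tool_pos: [417.9, -103.3, 189.7]
tcp_rot: [-3.142, -0.0, 0.13]
contact_force: [-0.4, 0.8, 0.9]
grip_width: 17.8
time: 5.08
tool_pos: [417.9, -103.4, 188.7]
tcp_rot: [-3.142, -0.0, 0.13]
contact_force: [-0.9, 0.1, -0.2]
grip_width: 18.1
```

```bash
python3 -m pendant '[[[0,0,0.001],[0,0,0],0.01],[[0,0,0.001],[0,0,0],0.01],[[0,0,0.001],[0,0,0],0.01]]'; python3 -m pendant '[[[0,0,0.001],[0,0,0],0.01],[[0,0,0.001],[0,0,0],0.01],[[0,0,0.001],[0,0,0],0.01]]'
```

```text
time: 5.33
tool_pos: [417.8, -103.3, 187.7]
tcp_rot: [-3.141, 0.0, 0.13]
contact_force: [0.6, 0.9, -0.5]
grip_width: 17.3
time: 5.58
tool_pos: [417.9, -103.4, 186.8]
tcp_rot: [3.142, -0.0, 0.13]
contact_force: [-0.7, -0.4, 1.1]
grip_width: 17.7
```

```bash
python3 -m pendant '[[[0,0,0.001],[0,0,0],0.01],[[0,0,0.001],[0,0,0],0.01],[[0,0,0.001],[0,0,0],0.01]]'; python3 -m pendant '[[[0,0,0.001],[0,0,0],0.01],[[0,0,0.001],[0,0,0],0.01],[[0,0,0.001],[0,0,0],0.01]]'
```

```text
time: 5.83
tool_pos: [417.9, -103.4, 186.5]
tcp_rot: [3.141, -0.001, 0.13]
contact_force: [-2.2, 1.2, 13.3]
grip_width: 17.7
time: 6.08
tool_pos: [417.8, -103.4, 186.3]
tcp_rot: [3.141, -0.001, 0.13]
contact_force: [-5.6, 1.1, 24.3]
grip_width: 18.1
```

Contact is at TCP z of about 186.6. I'll back off the preload, open, and rise.

```bash
python3 -m pendant '[[[0,0,-0.0015],[0,0,0],0.01],[[0,0,-0.0015],[0,0,0],0.022],[[0,0,-0.0015],[0,0,0],0.03],[[0,0,-0.0015],[0,0,0],0.034],[[0,0,-0.0015],[0,0,0],0.034],[[0,0,-0.02],[0,0,0],0.034],[[0,0,-0.045],[0,0,0],0.034],[[0,0,-0.08],[0,0,0],0.034],[[0,0,-0.12],[0,0,0],0.05],[[0,0,-0.145],[0,0,0],0.06]]'
python3 go.py 436 140 331 1.67
```

```text
time: 6.92
tool_pos: [418.1, -103.4, 332.6]
tcp_rot: [3.14, -0.002, 0.13]
contact_force: [0.9, -0.4, 0.3]
grip_width: 43.2
[ 0.0493 -0.2391  0.0014] [ 2.9000e-03 -9.0000e-04 -1.5402e+00] 6.9167 [ 418.1 -103.4  332.6] [ 3.14e+00 -2.00e-03  1.30e-01] [ 0.9 -0.4  0.3] 43.18203053131205
```

```bash
python3 -m pendant '[[[0.005,-0.02,0],[0,0,-0.12],0.06],[[0.01,-0.05,0],[0,0,-0.24],0.06],[[0.015,-0.08,0],[0,0,-0.36],0.06],[[0.02,-0.11,0],[0,0,-0.48],0.06],[[0.03,-0.14,0],[0,0,-0.6],0.06],[[0.035,-0.17,0],[0,0,-0.72],0.06],[[0.04,-0.195,0],[0,0,-0.84],0.06],[[0.045,-0.215,0],[0,0,-0.96],0.06],[[0.049,-0.235,0],[0,0,-1.08],0.06],[[0.049,-0.24,0],[0,0,-1.2],0.06]]'; python3 -m pendant '[[[0,0,0],[0,0,-0.12],0.06],[[0,0,0],[0,0,-0.24],0.06],[[0,0,0],[0,0,-0.34],0.06],[[0,0,0],[0,0,-0.34],0.06]]'
python3 go.py 436 139.5 253.5 1.67
python3 - <<'E'
from h import *
f=lambda i,s:cv2.convertScaleAbs(cv2.resize(i,None,fx=s,fy=s,interpolation=2),alpha=1.4)
save("p2",f(cam("scene")[0][110:260,195:460],3))
E
```

```text
time: 7.75
tool_pos: [435.4, 143.3, 329.4]
tcp_rot: [-3.141, -0.001, 1.338]
contact_force: [-0.1, 0.3, 0.6]
grip_width: 59.6
time: 8.08
tool_pos: [435.3, 141.1, 329.3]
tcp_rot: [-3.141, 0.0, 1.674]
contact_force: [0.1, 0.1, -0.0]
grip_width: 60.1
[-0.0017  0.0006  0.0758] [-0.0008  0.      0.0037] 8.0833 [435.3 141.1 329.3] [-3.141  0.     1.674] [ 0.1  0.1 -0. ] 60.140242902864834
```

View pics/p2.png

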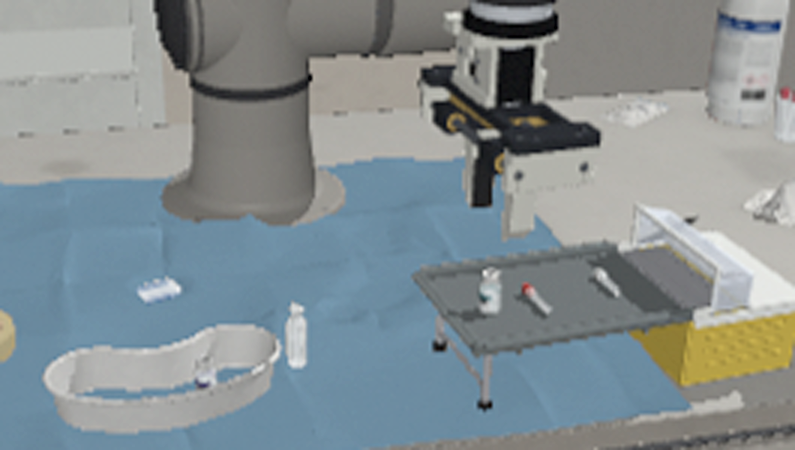

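Vial B stands upright in the dish at about (205,375) in the picture. Next is vial A.

```bash
python3 -m pendant '[[[-0.002,0,0.03],[0,0,0],0.06],[[-0.002,0,0.055],[0,0,0],0.05],[[-0.002,0,0.07],[0,0,0],0.04],[[-0.002,0,0.0755],[0,0,0],0.03],[[-0.002,0,0.0755],[0,0,0],0.01],[[-0.002,0,0.0755],[0,0,0],0.01],[[-0.002,0,0.0755],[0,0,0],0.01],[[-0.002,0,0.0755],[0,0,0],0.01],[[-0.002,0,0.0755],[0,0,0],0.01],[[-0.002,0,0.0755],[0,0,0],0.01]]';python3 -m pendant '[[[0,0,0],[0,0,0],0.01],[[0,0,0],[0,0,0],0.01]]'; python3 go.py 425.5 -168 331 0.13
```

```text
time: 8.97
tool_pos: [435.9, 139.1, 255.2]
tcp_rot: [3.139, -0.0, 1.67]
contact_force: [0.7, -0.2, 5.7]
grip_width: 17.7
time: 9.13
tool_pos: [436.0, 139.0, 255.2]
tcp_rot: [3.139, -0.0, 1.67]
contact_force: [0.4, -0.3, 6.2]
grip_width: 17.8
[-0.3045 -0.0405 -0.076 ] [ 0.0017 -0.0019  1.5397] 9.1333 [436.  139.  255.2] [ 3.139 -0.     1.67 ] [ 0.4 -0.3  6.2] 17.773650093606246
```

```bash
python3 -m pendant '[[[0,0,-0.008],[0,0,0],0.01],[[0,0,-0.03],[0,0,0],0.01],[[0,0,-0.055],[0,0,0],0.01],[[-0.02,0,-0.076],[0,0,0.1],0.01],[[-0.05,-0.01,-0.076],[0,0,0.22],0.01],[[-0.085,-0.01,-0.076],[0,0,0.34],0.01],[[-0.12,-0.015,-0.076],[0,0,0.46],0.01],[[-0.155,-0.02,-0.076],[0,0,0.58],0.01],[[-0.19,-0.025,-0.076],[0,0,0.7],0.01],[[-0.225,-0.03,-0.076],[0,0,0.82],0.01]]'; python3 go.py 425.5 -168 331 0.13
```

```text
time: 9.97
tool_pos: [427.4, -89.4, 330.8]
tcp_rot: [3.141, -0.0, 0.844]
contact_force: [1.1, -0.4, -0.3]
grip_width: 17.9
[-0.06    0.0508 -0.0002] [ 2.000e-04 -4.000e-04  7.139e-01] 9.9667 [427.4 -89.4 330.8] [ 3.141 -0.     0.844] [ 1.1 -0.4 -0.3] 17.902475070838793
```

```bash
python3 -m pendant '[[[-0.015,0.013,0],[0,0,0.12],0.01],[[-0.03,0.026,0],[0,0,0.24],0.01],[[-0.045,0.039,0],[0,0,0.36],0.01],[[-0.06,0.05,0],[0,0,0.48],0.01],[[-0.06,0.05,0.01],[0,0,0.6],0.01],[[-0.06,0.05,0.03],[0,0,0.71],0.01],[[-0.06,0.05,0.06],[0,0,0.71],0.01],[[-0.06,0.05,0.09],[0,0,0.71],0.01],[[-0.06,0.05,0.115],[0,0,0.71],0.01],[[-0.06,0.05,0.122],[0,0,0.71],0.01]]'; python3 go.py 425.5 -168 191 0.13
python3 - <<'E'
from h import *
f=lambda i,s:cv2.convertScaleAbs(cv2.resize(i,None,fx=s,fy=s,interpolation=2),alpha=1.4)
save("p3",f(cam("scene")[0][140:260,180:320],4))
E
```

```text
time: 10.8
tool_pos: [424.8, -165.4, 205.6]
tcp_rot: [-3.138, 0.004, 0.14]
contact_force: [-0.1, 0.2, -0.3]
grip_width: 17.8
[0.0004 0.0027 0.0146] [-0.0037  0.0044  0.0096] 10.8 [ 424.8 -165.4  205.6] [-3.138  0.004  0.14 ] [-0.1  0.2 -0.3] 17.78453663811521
```

View pics/p3.png

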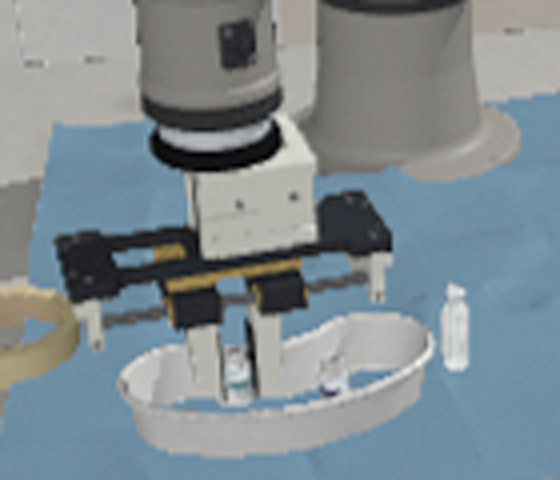

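Vial A hangs in the left part of the dish, and vial B is upright. I'll lower it.

```bash
python3 -m pendant '[[[0,0,0.005],[0,0,0],0.01],[[0,0,0.01],[0,0,0],0.01],[[0,0,0.013],[0,0,0],0.01],[[0,0,0.014],[0,0,0],0.01],[[0,0,0.014],[0,0,0],0.01]]'; python3 -m pendant '[[[0,0,0.001],[0,0,0],0.01],[[0,0,0.0015],[0,0,0],0.01],[[0,0,0.0015],[0,0,0],0.01]]'; python3 -m pendant '[[[0,0,0.001],[0,0,0],0.01],[[0,0,0.001],[0,0,0],0.01],[[0,0,0.001],[0,0,0],0.01]]'
```

```text
time: 11.27
tool_pos: [426.1, -166.0, 194.7]
tcp_rot: [3.141, -0.001, 0.14]
contact_force: [0.2, -0.1, -0.5]
grip_width: 17.7
time: 11.52
tool_pos: [426.0, -166.0, 192.9]
tcp_rot: [3.141, -0.0, 0.14]
contact_force: [0.0, 0.4, -0.3]
grip_width: 17.9
time: 11.77
tool_pos: [425.9, -166.0, 191.7]
tcp_rot: [-3.141, -0.0, 0.14]
contact_force: [0.8, -0.5, 0.3]
grip_width: 17.9
```

```bash
python3 -m pendant '[[[0,0,0.001],[0,0,0],0.01],[[0,0,0.002],[0,0,0],0.01],[[0,0,0.002],[0,0,0],0.01]]'; python3 -m pendant '[[[0,0,0.001],[0,0,0],0.01],[[0,0,0.001],[0,0,0],0.01],[[0,0,0.001],[0,0,0],0.01]]'; python3 -m pendant '[[[0,0,0.001],[0,0,0],0.01],[[0,0,0.001],[0,0,0],0.01],[[0,0,0.001],[0,0,0],0.01]]'
```

```text
time: 12.02
tool_pos: [425.8, -165.9, 189.5]
tcp_rot: [-3.141, 0.0, 0.14]
contact_force: [-0.7, -0.5, 0.0]
grip_width: 17.5
time: 12.27
tool_pos: [425.9, -165.9, 189.1]
tcp_rot: [3.142, -0.0, 0.14]
contact_force: [-1.3, 0.4, 6.3]
grip_width: 17.8
time: 12.52
tool_pos: [425.8, -165.9, 188.9]
tcp_rot: [3.141, -0.0, 0.14]
contact_force: [-4.0, 2.3, 15.9]
grip_width: 17.7
```

Contact is at TCP z of about 189. I'll release and retreat upward, then move behind the white needle.

```bash
python3 -m pendant '[[[0,0,-0.0015],[0,0,0],0.01],[[0,0,-0.0015],[0,0,0],0.022],[[0,0,-0.0015],[0,0,0],0.03],[[0,0,-0.0015],[0,0,0],0.034],[[0,0,-0.0015],[0,0,0],0.034],[[0,0,-0.02],[0,0,0],0.034],[[0,0,-0.045],[0,0,0],0.034],[[0,0,-0.08],[0,0,0],0.034],[[0,0,-0.12],[0,0,0],0.034],[[0,0,-0.145],[0,0,0],0.03]]'
python3 go.py 419 236 331 1.67
```

```text
time: 13.35
tool_pos: [426.1, -166.1, 335.8]
tcp_rot: [3.14, -0.002, 0.14]
contact_force: [1.9, -0.3, 1.4]
grip_width: 31.2
[ 0.049  -0.3991  0.0042] [ 3.3000e-03 -6.0000e-04 -1.5301e+00] 13.35 [ 426.1 -166.1  335.8] [ 3.14e+00 -2.00e-03  1.40e-01] [ 1.9 -0.3  1.4] 31.21558667508841
```

```bash
python3 -m pendant '[[[0.005,-0.02,0],[0,0,-0.12],0.02],[[0.01,-0.06,0],[0,0,-0.24],0.02],[[0.015,-0.1,0],[0,0,-0.36],0.02],[[0.02,-0.14,0],[0,0,-0.48],0.012],[[0.025,-0.18,0],[0,0,-0.6],0.012],[[0.03,-0.22,0],[0,0,-0.72],0.012],[[0.035,-0.26,0],[0,0,-0.84],0.012],[[0.04,-0.3,0],[0,0,-0.96],0.012],[[0.045,-0.335,0],[0,0,-1.08],0.012],[[0.049,-0.37,0],[0,0,-1.2],0.012]]'; python3 -m pendant '[[[0,0,0],[0,0,-0.11],0.012],[[0,0,0],[0,0,-0.22],0.012],[[0,0,0],[0,0,-0.33],0.012],[[0,0,0],[0,0,-0.33],0.012]]'
python3 go.py 419 236 251 1.67
```

```text
time: 14.18
tool_pos: [422.4, 209.3, 332.6]
tcp_rot: [-3.142, 0.0, 1.346]
contact_force: [0.9, -0.0, 0.2]
grip_width: 12.2
time: 14.52
tool_pos: [422.7, 207.6, 332.4]
tcp_rot: [-3.141, 0.0, 1.675]
contact_force: [0.1, -0.0, 0.3]
grip_width: 11.9
[ 0.0286 -0.0007  0.0814] [-0.0007  0.0001  0.0046] 14.5167 [422.7 207.6 332.4] [-3.141  0.     1.675] [ 0.1 -0.   0.3] 11.87337702729493
```

Run:
```python
from h import *
f=lambda i,s:cv2.convertScaleAbs(cv2.resize(i,None,fx=s,fy=s,interpolation=2),alpha=1.4)
save("p4",f(cam("scene")[0][110:260,195:460],3))
```

```text
(no output)
```

View pics/p4.png

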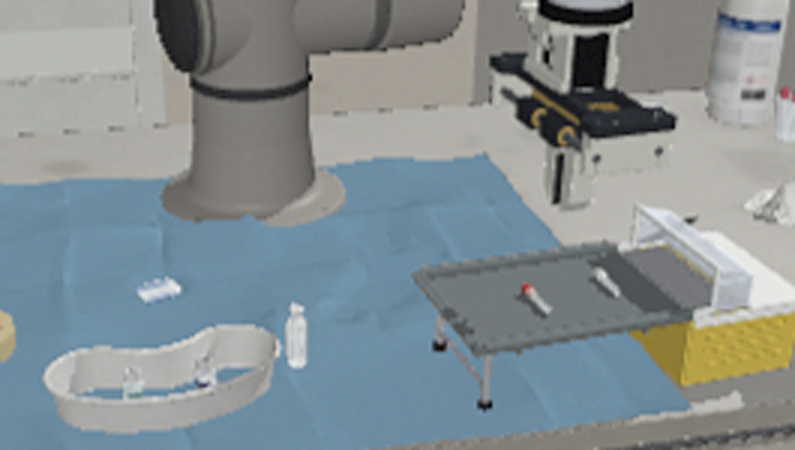

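Both vials stand upright in the dish at (133,380) and (205,372), and both needles are undisturbed on the deck. I'll go down behind the white needle.

```bash
python3 -m pendant '[[[0.028,0,0.02],[0,0,0],0.012],[[0.028,0,0.05],[0,0,0],0.012],[[0.028,0,0.07],[0,0,0],0.012],[[0.028,0,0.078],[0,0,0],0.012],[[0.028,0,0.08],[0,0,0],0.012],[[0.028,0,0.08],[0,0,0],0.012]]'
python3 go.py 412.5 301 251 1.67
```

```text
time: 15.07
tool_pos: [420.4, 234.9, 252.8]
tcp_rot: [-3.141, 0.0, 1.668]
contact_force: [0.1, -0.3, 1.1]
grip_width: 11.9
[ 0.0665 -0.0014  0.0018] [-0.0003  0.     -0.0022] 15.0667 [420.4 234.9 252.8] [-3.141  0.     1.668] [ 0.1 -0.3  1.1] 11.945456727419094
```

```bash
python3 -m pendant '[[[0.003,0,0.001],[0,0,0],0.012],[[0.007,0,0.001],[0,0,0],0.012],[[0.012,0,0.001],[0,0,0],0.012],[[0.017,0,0.001],[0,0,0],0.012],[[0.022,0,0.001],[0,0,0],0.012],[[0.027,0,0.001],[0,0,0],0.012],[[0.032,0,0.001],[0,0,0],0.012],[[0.037,0,0.001],[0,0,0],0.012],[[0.042,0,0.001],[0,0,0],0.012],[[0.046,0,0.001],[0,0,0],0.012]]';python3 -m pendant '[[[0.004,0,0],[0,0,0],0.012],[[0.008,0,0],[0,0,0],0.012],[[0.012,0,0],[0,0,0],0.012],[[0.016,0,0],[0,0,0],0.012],[[0.019,0,0],[0,0,0],0.012],[[0.02,0,0],[0,0,0],0.012],[[0.02,0,0],[0,0,0],0.012]]'
```

```text
time: 15.9
tool_pos: [415.5, 281.5, 251.7]
tcp_rot: [3.142, -0.0, 1.67]
contact_force: [0.3, -0.0, -0.7]
grip_width: 12.3
time: 16.48
tool_pos: [414.1, 301.2, 252.9]
tcp_rot: [3.139, -0.001, 1.67]
contact_force: [-0.2, -0.2, 8.0]
grip_width: 11.7
```

Run:
```python
from h import *
f=lambda i,s:cv2.convertScaleAbs(cv2.resize(i,None,fx=s,fy=s,interpolation=2),alpha=1.4)
save("p5",f(cam("scene")[0][150:245,320:460],5))
```

View pics/p5.png

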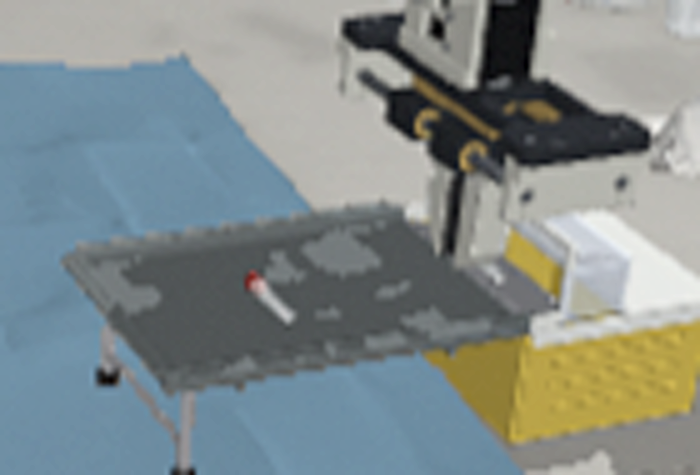

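The white needle lies on the flap at (493,272), just ahead of the fingertips, and the flap is slightly depressed. I'll rise gently so it shuts, then straddle the needle with a tilted, opened gripper to press the flap.

```bash
python3 -m pendant '[[[0,0,-0.002],[0,0,0],0.012],[[0,0,-0.004],[0,0,0],0.012],[[0,0,-0.006],[0,0,0],0.012],[[0,0,-0.009],[0,0,0],0.012],[[0,0,-0.013],[0,0,0],0.012],[[0,0,-0.025],[0,0,0],0.02],[[0,0,-0.045],[0,0,0],0.04],[[0,0,-0.06],[0,0,0],0.06],[[0,0,-0.06],[0,0,0],0.07],[[0,0,-0.06],[0,0,0],0.07]]'
python3 - <<'E'
from h import *
from scipy.spatial.transform import Rotation as Ro
im=cam("scene")[0]; save("p6",cv2.convertScaleAbs(cv2.resize(im[150:245,320:460],None,fx=5,fy=5,interpolation=2),alpha=1.4))
o=get_obs();A=Ro.from_euler("xyz",o["tcp_rot"]);print(o["tool_pos"],A.inv().apply(np.array([425.2,196,277.4])-o["tool_pos"]))
E
```

```text
time: 17.37
tool_pos: [413.6, 300.8, 312.2]
tcp_rot: [3.14, -0.001, 1.67]
contact_force: [-0.3, -1.0, 0.3]
grip_width: 40.9
[413.32886598 300.69481776 311.3506554 ] [-105.35355121    1.47746993   33.95617797]
```

View pics/p6.png

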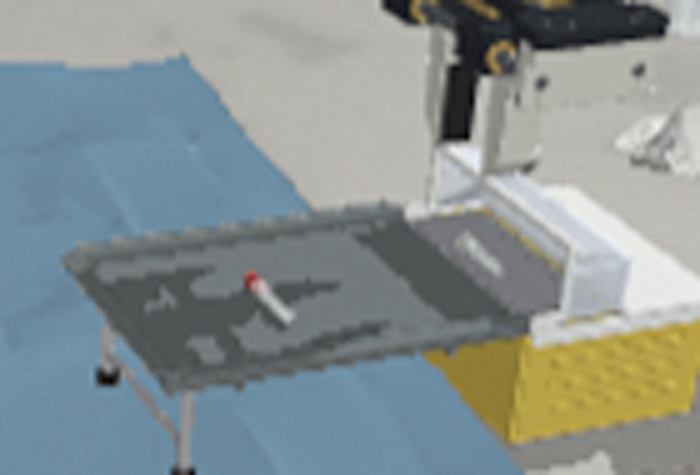

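The flap is shut and the white needle lies on it under the hood, near (482,254). I'll tilt and straddle it.

```bash
python3 - <<'E'
from h import *
S=np.load("scene0.npz")
for p in[(320+468/5,150+240/5),(320+503/5,150+273/5)]: print(ray(p,S["K"],S["R"],S["t"],74))
E
python3 -m pendant '[[[-0.015,0.0015,0],[0,0.09,0],0.07],[[-0.03,0.0015,0.003],[0,0.18,0],0.07],[[-0.05,0.0015,0.01],[0,0.27,0],0.07],[[-0.07,0.0015,0.018],[0,0.36,0],0.07],[[-0.09,0.0015,0.026],[0,0.45,0],0.07],[[-0.105,0.0015,0.034],[0,0.524,0],0.07],[[-0.105,0.0015,0.034],[0,0.524,0],0.07],[[-0.105,0.0015,0.034],[0,0.524,0],0.07]]'
python3 - <<'E'
from h import *
from scipy.spatial.transform import Rotation as Ro
o=get_obs();A=Ro.from_euler("xyz",o["tcp_rot"]);M=A.as_matrix();print(M[:,2],o["tool_pos"]+178*M[:,2])
for q in([424.2,206,260],[421.2,235.8,208.1]): print(A.inv().apply(np.array(q)-o["tool_pos"]))
E
```

```text
[396.8571018  312.64671958  74.        ]
[437.2597273  313.91718649  74.        ]
time: 18.08
tool_pos: [425.4, 195.6, 276.6]
tcp_rot: [-3.137, -0.522, 1.665]
contact_force: [-0.0, 0.5, 0.6]
grip_width: 70.0
[-0.05098891  0.49615587 -0.86673496] [416.3389495  283.9433293  122.29658534]
[ 0.78225063 -0.15413742 19.57477022]
[ 0.85580402 -0.09253261 79.49672608]
```

```bash
python3 -m pendant '[[[0.001,0.003,0.006],[0,0,0],0.07],[[0.001,0.003,0.014],[0,0,0],0.07],[[0.001,0.003,0.022],[0,0,0],0.07],[[0.001,0.003,0.03],[0,0,0],0.07],[[0.001,0.003,0.038],[0,0,0],0.07],[[0.001,0.003,0.045],[0,0,0],0.07],[[0.001,0.003,0.05],[0,0,0],0.07],[[0.001,0.003,0.05],[0,0,0],0.07]]'; python3 -m pendant '[[[0,0,0.003],[0,0,0],0.07],[[0,0,0.006],[0,0,0],0.07],[[0,0,0.009],[0,0,0],0.07],[[0,0,0.011],[0,0,0],0.07],[[0,0,0.011],[0,0,0],0.07]]'
```

```text
time: 18.75
tool_pos: [425.4, 223.1, 233.9]
tcp_rot: [-3.139, -0.524, 1.67]
contact_force: [-0.2, -0.4, 0.4]
grip_width: 70.0
time: 19.17
tool_pos: [425.9, 228.3, 226.8]
tcp_rot: [3.139, -0.527, 1.67]
contact_force: [-1.0, 1.7, 10.6]
grip_width: 70.2
```

The force is high because the lever from the hinge is short, so the flap lies about 3 mm further on than I assumed. I'll back off, shift forward 3 mm and press again.

```bash
python3 -m pendant '[[[0,0,-0.005],[0,0,0],0.07],[[0,0,-0.009],[0,0,0],0.07],[[0.003,0,-0.008],[0,0,0],0.07],[[0.004,0,-0.004],[0,0,0],0.07],[[0.004,0,0],[0,0,0],0.07],[[0.004,0,0.001],[0,0,0],0.07],[[0.004,0,0.001],[0,0,0],0.07]]'; python3 -m pendant '[[[0,0,0.003],[0,0,0],0.07],[[0,0,0.006],[0,0,0],0.07],[[0,0,0.006],[0,0,0],0.07]]'
```

```text
time: 19.75
tool_pos: [425.2, 232.2, 226.5]
tcp_rot: [3.141, -0.524, 1.67]
contact_force: [-1.0, -1.6, 6.2]
grip_width: 70.1
time: 20.0
tool_pos: [425.0, 235.5, 221.3]
tcp_rot: [3.14, -0.525, 1.67]
contact_force: [0.8, 1.5, 5.4]
grip_width: 70.0
```

```bash
python3 -m pendant '[[[0,0,0.003],[0,0,0],0.07],[[-0.001,0,0.006],[0,0,0],0.07],[[-0.001,0,0.009],[0,0,0],0.07],[[-0.001,0,0.009],[0,0,0],0.07]]'; python3 -m pendant '[[[0,0,0.003],[0,0,0],0.07],[[-0.001,0,0.006],[0,0,0],0.07],[[-0.001,0,0.009],[0,0,0],0.07],[[-0.001,0,0.009],[0,0,0],0.07]]'
```

```text
time: 20.33
tool_pos: [424.4, 239.1, 212.8]
tcp_rot: [-3.142, -0.525, 1.67]
contact_force: [-0.2, 1.8, 2.6]
grip_width: 70.0
time: 20.67
tool_pos: [423.7, 242.4, 204.1]
tcp_rot: [-3.141, -0.524, 1.669]
contact_force: [0.9, 3.1, 0.7]
grip_width: 70.0
```

The flap is down to about 0.9 rad with low forces. I'll hold briefly, withdraw along the same line, and check for white pixels on the flap.

```bash
python3 -m pendant '[[[0,0,0.001],[0,0,0],0.07],[[0,0,0.001],[0,0,0],0.07],[[0,0,0],[0,0,0],0.07],[[0.001,0,-0.006],[0,0,0],0.07],[[0.001,0,-0.012],[0,0,0],0.07],[[0.001,0,-0.018],[0,0,0],0.07],[[0.001,0,-0.026],[0,0,0],0.07],[[0,0,-0.04],[0,0,0],0.07],[[-0.002,0,-0.06],[0,0,0],0.07],[[-0.003,0,-0.08],[0,0,0],0.07]]'; python3 -m pendant '[[[0,0,-0.035],[0,0,0],0.07],[[0,0,-0.07],[0,0,0],0.07],[[0,0,-0.07],[0,0,0],0.07]]'
python3 - <<'E'
from h import *
im=cam("scene")[0]; save("p7",cv2.convertScaleAbs(cv2.resize(im[150:245,320:460],None,fx=5,fy=5,interpolation=2),alpha=1.4))
g=im.max(2)[196:208,408:428]; print(g)
S=np.load("scene0.npz")["im"].max(2)[196:208,408:428]; print(np.abs(g.astype(int)-S))
print(get_obs()["tool_pos"],get_obs()["tcp_rot"])
E
```

```text
time: 21.5
tool_pos: [428.0, 198.6, 273.2]
tcp_rot: [-3.141, -0.522, 1.67]
contact_force: [0.5, 0.7, 0.6]
grip_width: 69.7
time: 21.75
tool_pos: [433.1, 162.4, 338.3]
tcp_rot: [3.13, -0.522, 1.673]
contact_force: [0.5, 0.1, -0.4]
grip_width: 69.7
[[ 87  87  85  87  86  87  87  86  88  88  87  87  86  88 102 101 115 125
  130 127]
 [ 87  88  87  87  87  87  87  86  88  88  87  87  82  86  87  85 115 115
  119 127]
 [ 88  87  87  87  86  86  87  86  87  87  88  87  87  87  87  87  98 110
  114 116]
 [ 93  83  88  88  87  87  86  87  86  87  87  88  88  87  86  85  87  99
  108 111]
 [ 81  87  82  87  88  87  87  87  87  87  87  87  88  87  88  85  87  88
   88 101]
 [ 62  77  77  82  88  88  87  86  86  87  87  86  88  87  87  87  87  79
   86  87]
 [ 60  61  70  79  83  88  86  87  87  86  86  87  87  87  88  88  87  86
   86  87]
 [ 60  60  60  71  74  85  90  88  87  87  86  87  86  86  87  88  87  87
   86  87]
 [ 61  60  60  58  65  78  85  82  87  87  88  86  86  86  86  87  87  88
   88  88]
 [ 60  61  60  60  60  67  71  84  86  88  88  87  87  86  86  86  88  87
   89  87]
 [ 61  60  60  60  59  59  62  80  87  85  89  88  87  87  86  87  87  87
   88  88]
 [ 60  61  60  61  60  59  60  62  76  78  83  88  87  87  87  86  87  87
   86  87]]
[[2 1 0 1 0 0 2 0 1 1 1 1 1 1 0 1 0 1 2 1]
 [1 2 0 2 0 1 1 0 1 1 0 0 1 1 0 1 1 1 0 1]
 [1 1 1 0 0 1 1 1 1 0 1 0 0 2 0 2 0 0 1 1]
 [1 1 1 2 1 1 0 0 0 1 1 1 1 0 0 0 1 1 0 1]
 [0 0 1 0 1 1 2 1 1 1 1 0 1 1 1 1 1 1 0 0]
 [0 1 1 1 1 2 1 0 0 1 0 0 2 0 0 1 1 1 0 0]
 [1 1 1 0 1 1 0 1 1 0 0 1 1 1 1 0 0 0 1 1]
 [1 0 0 1 0 0 1 1 1 0 1 1 0 0 0 2 0 0 0 2]
 [1 1 0 2 1 0 1 0 0 0 2 0 0 0 0 1 1 0 1 1]
 [1 0 1 1 1 1 0 0 1 1 0 0 1 0 1 0 2 1 2 0]
 [0 1 1 0 1 1 1 1 0 2 0 2 0 1 1 1 2 1 1 1]
 [0 1 1 1 0 1 0 1 1 2 0 1 1 1 0 1 1 1 0 1]]
[432.45998686 163.19743743 336.04072773] [ 3.13329105 -0.52223196  1.67128234]
```

The flap region now matches the first image to within 2 grey levels, so it is shut and empty and the white needle is in the pot. On to the red-hub needle.

```bash
python3 -m pendant '[[[0,0,0],[0,-0.1,0],0.05],[[0,0,0],[0,-0.2,0],0.03],[[0,0,0],[0,-0.3,0],0.012],[[0,0,0],[0,-0.4,0],0.012],[[0,0,0],[0,-0.5,0],0.012],[[0,0,0],[0,-0.524,0],0.012],[[0,0,0],[0,-0.524,0],0.012],[[0,0,0],[0,-0.524,0],0.012]]'; python3 go.py 436.5 162 252 1.67
```

```text
time: 22.47
tool_pos: [431.2, 165.1, 332.4]
tcp_rot: [-3.14, -0.001, 1.671]
contact_force: [-0.3, 0.4, 0.9]
grip_width: 21.2
[-0.0037  0.005   0.0804] [-0.0013 -0.0008  0.0008] 22.4667 [431.2 165.1 332.4] [-3.140e+00 -1.000e-03  1.671e+00] [-0.3  0.4  0.9] 21.15420102260652
```

```bash
python3 -m pendant '[[[-0.004,0.005,0.02],[0,0,0],0.012],[[-0.004,0.005,0.05],[0,0,0],0.012],[[-0.004,0.005,0.07],[0,0,0],0.012],[[-0.004,0.005,0.078],[0,0,0],0.012],[[-0.004,0.005,0.08],[0,0,0],0.012],[[-0.004,0.005,0.08],[0,0,0],0.012]]'
python3 go.py 422.5 301 252 1.67
```

```text
time: 22.97
tool_pos: [437.1, 161.2, 253.0]
tcp_rot: [-3.141, -0.0, 1.669]
contact_force: [0.7, 0.7, 0.4]
grip_width: 11.9
[ 0.1405 -0.0008  0.0011] [-0.0007 -0.0004 -0.0006] 22.9667 [437.1 161.2 253. ] [-3.141 -0.     1.669] [0.7 0.7 0.4] 11.92733193392737
```

```bash
python3 -m pendant '[[[0.003,0,0.001],[0,0,0],0.012],[[0.007,0,0.001],[0,0,0],0.012],[[0.012,0,0.001],[0,0,0],0.012],[[0.017,0,0.001],[0,0,0],0.012],[[0.022,0,0.001],[0,0,0],0.012],[[0.028,0,0.001],[0,0,0],0.012],[[0.034,0,0.001],[0,0,0],0.012],[[0.04,0,0.001],[0,0,0],0.012],[[0.046,0,0.001],[0,0,0],0.012],[[0.052,0,0.001],[0,0,0],0.012]]';python3 -m pendant '[[[0.006,0,0],[0,0,0],0.012],[[0.012,0,0],[0,0,0],0.012],[[0.018,0,0],[0,0,0],0.012],[[0.024,0,0],[0,0,0],0.012],[[0.03,0,0],[0,0,0],0.012],[[0.036,0,0],[0,0,0],0.012],[[0.042,0,0],[0,0,0],0.012],[[0.048,0,0],[0,0,0],0.012],[[0.054,0,0],[0,0,0],0.012],[[0.059,0,0],[0,0,0],0.012]]'
python3 go.py 422.5 301 252 1.67
```

```text
time: 23.8
tool_pos: [431.7, 213.9, 252.1]
tcp_rot: [3.142, -0.0, 1.67]
contact_force: [0.4, 0.1, -0.1]
grip_width: 11.9
time: 24.63
tool_pos: [425.9, 272.5, 252.1]
tcp_rot: [3.141, -0.0, 1.67]
contact_force: [0.8, 0.3, 0.0]
grip_width: 11.6
[ 0.0287 -0.0006  0.0002] [ 0.0001 -0.0001 -0.    ] 24.6333 [425.9 272.5 252.1] [ 3.141 -0.     1.67 ] [0.8 0.3 0. ] 11.647736792784144
```

```bash
python3 -m pendant '[[[0.004,-0.001,0],[0,0,0],0.012],[[0.009,-0.001,0],[0,0,0],0.012],[[0.014,-0.002,0],[0,0,0],0.012],[[0.018,-0.002,0],[0,0,0],0.012],[[0.021,-0.002,0],[0,0,0],0.012]]'; python3 -m pendant '[[[0.003,0,0],[0,0,0],0.012],[[0.006,0,0],[0,0,0],0.012],[[0.007,0,0],[0,0,0],0.012],[[0.007,0,0],[0,0,0],0.012]]'
python3 - <<'E'
from h import *
im=cam("scene")[0]; save("p8",cv2.convertScaleAbs(cv2.resize(im[150:245,320:460],None,fx=5,fy=5,interpolation=2),alpha=1.4))
E
```

```text
time: 25.05
tool_pos: [421.9, 292.1, 252.5]
tcp_rot: [-3.141, 0.003, 1.671]
contact_force: [-1.0, -14.9, 14.1]
grip_width: 11.6
time: 25.38
tool_pos: [421.6, 299.9, 253.6]
tcp_rot: [3.139, -0.001, 1.67]
contact_force: [0.5, -0.9, 9.2]
grip_width: 12.1
```

```bash
python3 -m pendant '[[[0,0,-0.002],[0,0,0],0.012],[[0,0,-0.004],[0,0,0],0.012],[[0,0,-0.006],[0,0,0],0.012],[[0,0,-0.009],[0,0,0],0.012],[[0,0,-0.013],[0,0,0],0.012],[[0,0,-0.025],[0,0,0],0.02],[[0,0,-0.045],[0,0,0],0.04],[[0,0,-0.06],[0,0,0],0.06],[[0,0,-0.06],[0,0,0],0.07],[[0,0,-0.06],[0,0,0],0.07]]'
python3 - <<'E'
from h import *
from scipy.spatial.transform import Rotation as Ro
im,K,R,t=cam("scene"); save("p9",im)
S=np.load("scene0.npz")["im"]
d=np.abs(im.astype(int)-S).max(2); d[:194]=0; d[225:]=0; d[:,:396]=0; d[:,440:]=0
ys,xs=np.where(d>25); print(len(xs))
pts=np.c_[xs,ys].astype(np.float32); print(pts.tolist()) if len(xs)<70 else 0
for i in(xs.argmin(),xs.argmax()): print((xs[i],ys[i]),ray((xs[i]+.0,ys[i]),K,R,t,74).round(1))
print(ray((xs.mean(),ys.mean()),K,R,t,74).round(1))
o=get_obs();A=Ro.from_euler("xyz",o["tcp_rot"]);print(o["tool_pos"],A.inv().apply(np.array([430,199,276])-o["tool_pos"]).round(1))
E
```

```text
time: 26.27
tool_pos: [421.3, 299.6, 312.6]
tcp_rot: [3.14, -0.001, 1.67]
contact_force: [1.1, 0.3, -1.0]
grip_width: 40.4
54
[[412.0, 198.0], [413.0, 198.0], [412.0, 199.0], [413.0, 199.0], [414.0, 199.0], [415.0, 199.0], [396.0, 200.0], [412.0, 200.0], [413.0, 200.0], [414.0, 200.0], [415.0, 200.0], [416.0, 200.0], [396.0, 201.0], [397.0, 201.0], [415.0, 201.0], [416.0, 201.0], [417.0, 201.0], [396.0, 202.0], [397.0, 202.0], [415.0, 202.0], [416.0, 202.0], [417.0, 202.0], [418.0, 202.0], [396.0, 203.0], [397.0, 203.0], [398.0, 203.0], [417.0, 203.0], [418.0, 203.0], [419.0, 203.0], [396.0, 204.0], [397.0, 204.0], [398.0, 204.0], [399.0, 204.0], [418.0, 204.0], [419.0, 204.0], [420.0, 204.0], [398.0, 205.0], [399.0, 205.0], [400.0, 205.0], [420.0, 205.0], [421.0, 205.0], [396.0, 206.0], [399.0, 206.0], [400.0, 206.0], [420.0, 206.0], [421.0, 206.0], [396.0, 207.0], [397.0, 207.0], [400.0, 207.0], [421.0, 207.0], [397.0, 208.0], [398.0, 208.0], [400.0, 208.0], [396.0, 216.0]]
(np.int64(396), np.int64(200)) [398.3 260.   74. ]
(np.int64(421), np.int64(205)) [439.6 313.9  74. ]
[423.1 283.2  74. ]
[421.00183091 299.44267336 311.7505086 ] [-100.8   -1.    35.8]
```

The needle lies on the flap under the hood, centred at about (421,312). I'll repeat the tilted, straddling press.

```bash
python3 -m pendant '[[[-0.015,0,0],[0,0.09,0],0.068],[[-0.03,0,0.003],[0,0.18,0],0.068],[[-0.05,0,0.01],[0,0.27,0],0.068],[[-0.07,0,0.018],[0,0.36,0],0.068],[[-0.09,0,0.026],[0,0.45,0],0.068],[[-0.1,0,0.033],[0,0.524,0],0.068],[[-0.1,0,0.033],[0,0.524,0],0.068],[[-0.1,0,0.033],[0,0.524,0],0.068]]'
python3 - <<'E'
from h import *
from scipy.spatial.transform import Rotation as Ro
o=get_obs();A=Ro.from_euler("xyz",o["tcp_rot"]);M=A.as_matrix();print(M[:,2],o["tool_pos"]+178*M[:,2])
for q in([428,232.2,226.5],[426.7,242.4,204.1]): print(A.inv().apply(np.array(q)-o["tool_pos"]))
E
```

```text
time: 26.98
tool_pos: [431.1, 199.3, 278.0]
tcp_rot: [-3.138, -0.522, 1.665]
contact_force: [0.0, -0.0, -0.9]
grip_width: 67.7
[-0.05104162  0.49589609 -0.86688051] [421.98609974 287.61021082 123.72795583]
[ 2.92025263  0.28828106 61.1242517 ]
[6.62882284e-01 5.54790190e-02 8.56668694e+01]
```

```bash
python3 -m pendant '[[[0.001,0,0.006],[0,0,0],0.068],[[0.002,0,0.014],[0,0,0],0.068],[[0.002,0,0.022],[0,0,0],0.068],[[0.002,0,0.03],[0,0,0],0.068],[[0.003,0,0.038],[0,0,0],0.068],[[0.003,0,0.045],[0,0,0],0.068],[[0.003,0,0.05],[0,0,0],0.068],[[0.003,0,0.05],[0,0,0],0.068]]'; python3 -m pendant '[[[0,0,0.003],[0,0,0],0.068],[[0,0,0.006],[0,0,0],0.068],[[0,0,0.009],[0,0,0],0.068],[[0,0,0.011],[0,0,0],0.068],[[0,0,0.011],[0,0,0],0.068]]'; python3 -m pendant '[[[0,0,0.003],[0,0,0],0.068],[[0,0,0.006],[0,0,0],0.068],[[0,0,0.006],[0,0,0],0.068]]'
```

```text
time: 27.65
tool_pos: [428.0, 228.0, 236.3]
tcp_rot: [-3.14, -0.524, 1.67]
contact_force: [0.0, 0.2, 0.4]
grip_width: 68.0
time: 28.07
tool_pos: [428.1, 232.9, 228.1]
tcp_rot: [3.14, -0.524, 1.67]
contact_force: [0.5, -2.8, 5.0]
grip_width: 68.0
time: 28.32
tool_pos: [428.1, 236.1, 223.2]
tcp_rot: [3.139, -0.525, 1.67]
contact_force: [0.2, 0.4, 6.0]
grip_width: 67.9
```

```bash
python3 -m pendant '[[[0,0,0.003],[0,0,0],0.068],[[-0.001,0,0.006],[0,0,0],0.068],[[-0.001,0,0.01],[0,0,0],0.068],[[-0.001,0,0.01],[0,0,0],0.068]]'; python3 -m pendant '[[[0,0,0.003],[0,0,0],0.068],[[-0.001,0,0.006],[0,0,0],0.068],[[-0.001,0,0.01],[0,0,0],0.068],[[-0.001,0,0.011],[0,0,0],0.068],[[-0.001,0,0.011],[0,0,0],0.068]]'
```

```text
time: 28.65
tool_pos: [427.6, 240.4, 213.8]
tcp_rot: [3.14, -0.525, 1.67]
contact_force: [1.0, 2.0, 1.9]
grip_width: 67.8
time: 29.07
tool_pos: [426.5, 244.8, 203.0]
tcp_rot: [-3.141, -0.524, 1.67]
contact_force: [0.4, 3.0, 1.9]
grip_width: 68.1
```

```bash
python3 -m pendant '[[[0,0,0.001],[0,0,0],0.068],[[0,0,0.001],[0,0,0],0.068],[[0,0,0],[0,0,0],0.068],[[0.001,0,-0.006],[0,0,0],0.068],[[0.001,0,-0.012],[0,0,0],0.068],[[0.001,0,-0.018],[0,0,0],0.068],[[0.001,0,-0.026],[0,0,0],0.068],[[0,0,-0.04],[0,0,0],0.068],[[-0.002,0,-0.06],[0,0,0],0.068],[[-0.003,0,-0.08],[0,0,0],0.068]]'; python3 -m pendant '[[[0,0,-0.035],[0,0,0],0.068],[[0,0,-0.07],[0,0,0],0.068],[[0,0,-0.105],[0,0,0],0.068],[[0,0,-0.14],[0,0,0],0.068],[[0,0,-0.14],[0,0,0],0.068]]'
python3 - <<'E'
from h import *
im,K,R,t=cam("scene"); S=np.load("scene0.npz")["im"]
d=np.abs(im.astype(int)-S).max(2); d[:190]=0
for nm,(a,b,c,e) in dict(flap=(194,225,402,440),deck=(194,232,330,402),saline=(205,240,286,302),tape=(205,240,155,205),pouch=(198,212,235,260)).items(): print(nm,(d[a:b,c:e]>25).sum())
f=lambda i,s:cv2.convertScaleAbs(cv2.resize(i,None,fx=s,fy=s,interpolation=2),alpha=1.4)
T=cam("top")[0]
A=f(im[150:262,195:460],3); B=f(T[150:222,188:430],3); C=np.zeros((A.shape[0]+B.shape[0],800,3),np.uint8);C[:A.shape[0],:A.shape[1]]=A;C[A.shape[0]:,:B.shape[1]]=B
save("fin",C); print(get_obs()["tool_pos"],get_obs()["contact_force"])
E
```

```text
time: 29.9
tool_pos: [430.7, 201.2, 271.9]
tcp_rot: [-3.141, -0.522, 1.67]
contact_force: [0.9, 0.4, 0.5]
grip_width: 68.2
time: 30.32
tool_pos: [439.0, 129.9, 398.1]
tcp_rot: [3.129, -0.521, 1.673]
contact_force: [1.3, 1.0, 0.5]
grip_width: 67.9
flap 0
deck 301
saline 12
tape 248
pouch 0
[437.8218275  131.41887185 393.65381823] [-0.37193863  1.77583438  0.06818793]
```

View pics/fin.png

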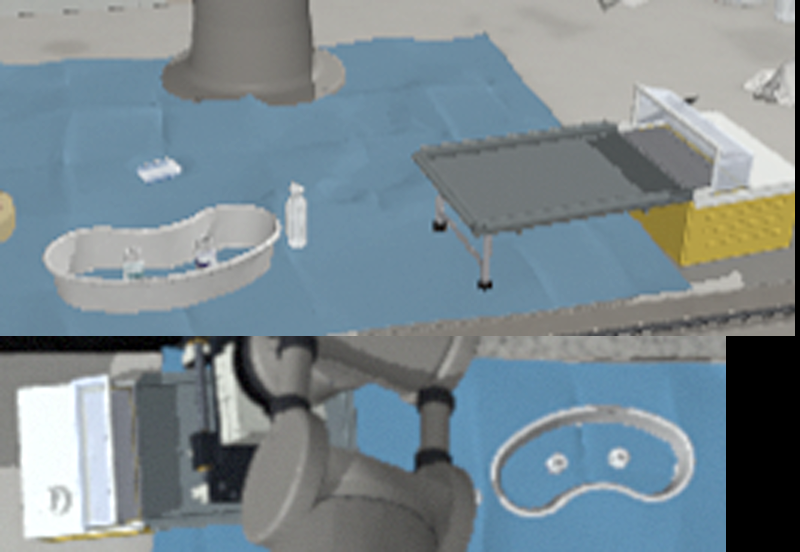

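Both vials stand upright in the dish, the deck is empty and the flap is shut. The tape region's difference count (248) needs a check: a real shift, or only light and shadow?

Run:
```python
from h import *
im=cam("scene")[0]; S=np.load("scene0.npz")["im"]
def tape(i):
    i=i.astype(int); m=(i[...,0]-i[...,2]>18); m[:200]=0;m[245:]=0;m[:,:150]=0;m[:,212:]=0
    y,x=np.where(m); return len(x),x.mean(),y.mean(),x.min(),x.max(),y.min(),y.max()
print(tape(S),tape(im))
T=np.load("top0.npz")["im"]; b=cam("top")[0]
for s in((slice(210,255),slice(422,466)),(slice(195,212),slice(338,350)),(slice(250,275),slice(368,392))):
    d=np.abs(T[s].astype(int)-b[s]).max(2); print((d>25).sum())
```

```text
(662, np.float64(179.40030211480362), np.float64(223.8489425981873), np.int64(161), np.int64(199), np.int64(211), np.int64(237)) (659, np.float64(179.4597875569044), np.float64(224.04552352048557), np.int64(161), np.int64(199), np.int64(212), np.int64(237))
677
135
0
```

The tape's mask is unchanged (centroid within 0.2 px), so the difference is lighting. I'll hand in.

```bash
python3 -c "
from h import *
close_job()"
```

```text
the job is handed in; nothing more can be done
```

I handed the job in at about 30.5 s of the 69 s allowed. Both vials stand upright in the kidney dish, and both needles went through the flap into the pot.

- **Vials:** I picked them off the deck one at a time and lowered each until it touched the dish floor. The highest wrist force was about 24 N, while setting down the first vial.
- **Needles:** I swept each one along the deck onto the flap. I then pressed the flap down to roughly 0.9 rad with tilted fingers on either side of the needle. Readings while pressing stayed at or below 11 N. Sweeping the red-hub needle over the deck/flap seam briefly read about 15 N sideways and 14 N upwards.
- **Final checks:** The last pictures show both vials upright, the deck empty, and the flap area identical to the empty, shut flap at the start. The needles can't be seen inside the pot, so their drop is inferred from the empty flap and deck.
- **Bystanders:** The pouch showed no change in either view.
    - **Tape:** It differed from the start pictures in raw brightness in both views (248 pixels in the scene view, 677 in the top view). Its colour outline in the scene view moved only about 0.2 px, so I took the difference as shadow.
    - **Saline:** It differed in 12 pixels in the scene view, where it still stands in place. It also differed in 135 pixels in the top view, where I took the arm to be partly in the way and did not check further.

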